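# Set a bench shaker four clicks faster and start it

### The job

Push the big click-stop dial on the bench shaker round with a fingertip, clockwise as seen from above, by exactly four clicks from where it stands: let it settle in the fourth click without ever running on past it, and do not grip its bar. Then press the round start button beside it all the way down and let it go, leaving the dial at its new setting. Leave the jar, the beaker and the tip box standing where they are.

Things in the scene. Friction and masses are not known exactly. Their poses are not given: they have to be found in the camera images.
- shaker: Bench shaker, fixed: grey housing 260 (x) x 300 (y) x 75 mm high, flat level top. Origin: centre of its underside, z up; its front faces its own -x. Front half of the top: dial (left, +y) and start button (right, -y). Back half (x above 35 mm): aluminium platform with a grey well plate, up to 105 mm above the bench. Eleven black ticks, 18 degrees apart, show the dial's settings.
- dial_axis (a point): Point on the dial's vertical axis, level with its disc's upper face (83 mm above the bench), 50 mm in front of and 55 mm left of the shaker's centre; axes as the shaker's. The dial: black disc 92 mm in diameter, 8 mm thick; across it stands a straight grey grip bar 84 mm long, 18 mm thick, 24 mm above the disc (its central spine, 8 mm wide, 26 mm). Its long sides: dial_c20, dial_c21.
- dial_tip (a point): Point on the bar's spine at its pointer end: 38 mm from the dial's axis, 26 mm above the disc; it turns with the dial. A white line on top of the bar marks this half; the other half is alike without the line. Past midway between two click stops the dial snaps forward into the next by itself, and stays there when let go.
- dial (a joint): Dial angle in rad, growing clockwise seen from above. At 0 the pointer end points to the shaker's +y (left), at pi/2 to its +x (back). Click stops at 0 and every pi/10 (18 degrees) up to pi; end stops just beyond. It starts at rest in one of stops 0 to 3. Resistance is greatest on leaving a stop, about 0.16 Nm (5 N at 30 mm from the axis), and fades to nothing midway to the next.
- start (a joint): Travel of the start button in m: 0 up, 0.006 fully down; a spring returns it, about 5 N holds it fully down.
- start_top (a point): Centre of the upper face of the round black start button, 28 mm in diameter, in a low grey collar; 70 mm in front of and 85 mm right of the shaker's centre. It is pressed straight down.
- jar: Bystander: loose lidded brown glass jar, 64 mm in diameter, about 85 mm high, beside the shaker. Origin at the centre of its underside.
- beaker: Bystander: loose clear beaker, 68 mm in diameter at the rim, 85 mm high, beside the shaker. Origin at the centre of its underside.
- tipbox: Bystander: loose closed tip box, grey with white lid, 77 x 112 x 62 mm high, beside the shaker. Origin at the centre of its underside.

How it is judged:
On the way, in this order (a step that is already met when the one before it is completed fails the run):
1. the dial has been turned clockwise by four clicks and rests in that stop (distance of dial_tip from where it was at the start of the episode between 0.0415 and 0.0478 m and velocity of joint dial between -0.1 and 0.1 rad/s), for 0.3 s.
2. then the start button is pressed down (at least 4.5 of its 6 mm) (value of joint start above 0.0045 m), for 0.05 s.
At the end, for the whole second after the job is handed in: The dial rests four clicks clockwise of its start (its pointer 41.5 to 47.8 mm from where it began; four clicks are 44.7 mm), the start button is up again, and the jar, beaker and tip box stand upright within 20 mm of their places (distance of dial_tip from where it was at the start of the episode between 0.0415 and 0.0478 m and velocity of joint dial between -0.05 and 0.05 rad/s and value of joint start below 0.0015 m and distance of each of jar, beaker, tipbox from where it was at the start of the episode below 0.02 m and angle between each of jar, beaker, tipbox's own z axis and vertical below 0.15 rad); the robot touches nothing.
It fails at once if the dial is turned past the fourth click, over into the fifth (pointer more than 50.5 mm from its start) (distance of dial_tip from where it was at the start of the episode above 0.0505 m).
It fails at once if the dial's bar is gripped: both its long sides pressed at once by the fingers (contact force between the fingers and dial_c20 above 1.5 N and contact force between the fingers and dial_c21 above 1.5 N).
It fails at once if the start button is pressed while the dial is not four clicks on (value of joint start above 0.0045 m and not (distance of dial_tip from where it was at the start of the episode between 0.0415 and 0.0478 m)).
It fails at once if the jar, beaker or tip box is lifted, tipped or pushed away (distance of any of jar, beaker, tipbox from where it was at the start of the episode above 0.02 m or angle between any of jar, beaker, tipbox's own z axis and vertical above 0.3 rad).
It also fails if it takes over 51 s, if anything falls off the work surface, if the arm or the gripper's body presses on something with over 40 N, if the wrist force passes 120 N, or if a joint passes its speed limit or range.

### The arm

A 6-joint arm with a two-finger parallel gripper is mounted at the origin on the work surface. World frame = base frame: x ahead of the robot, y to its left, z up, the work surface at z = 0. Lengths are in m, angles in rad, forces in N, time in s.
With the tool pointing down it reaches from about 0.375 to 0.9 m from the base axis. Payload 3.1 kg.
Tool frame: the origin (TCP) lies at the very end of the fingers, on their centre line; the grasp point (between the pads) lies 19 mm behind it; x points along the fingers, y is the direction in which the jaws open and shut, and the axes are right-handed (so a half turn about x gives the same grasp; the last joint's range is limited). The gripper opens to 85 mm and grips with 20 to 120 N. Pads are 22 mm wide; open, the fingers measure 114 mm over their backs; the gripper's body (76 mm by 85 mm) begins 54 mm behind the grasp point. The pads swing forward as they close: fully open they stand 13 mm farther back than shut.
Start: joints at [-1.393, 0.527, 1.433, -0, 1.181, -0.178], TCP at [0.218, -0.586, 0.231] pointing down, gripper open.
Joint ranges: [-3.08, 3.08], [-0.75, 2.2], [0.22, 2.44], [-1.43, 4.57], [0, 2.65], [-2.85, 2.85]. Speed limits (rad/s): [2.79, 2.79, 3.14, 3.14, 3.14, 3.14].

### API

Orientations are given as a unit quaternion [w, x, y, z].
In Python, from cell import robot, cams gives the robot as it stands.
- The arm moves only by the tool arm_command, never from a script. Its arguments are lists of equal length, an entry for each row: "angular": the turn, a rotation vector about the tool's x, y, z in rad, a list of three; "dp": the shift along the tool's x, y, z in m, a list of three; "jaw": the opening, from 0 (shut) to 1 (fully open). In form: {"angular": [[rx, ry, rz], ...], "dp": [[x, y, z], ...], "jaw": [jaw, ...]}. A call has 1 to 10 rows; each row shifts and turns the commanded pose from where the row before left it, along the tool's axes as they then stand; what a row does not reach is not made up. A row lasts 1/12 s, in which the tool goes at most 41.7 mm and 7.16 degrees, less where a joint would pass 70% of its speed; a pose out of reach is approached as far as the arm can. A call is refused whole if a number of a shift passes 0.0417 or a number of a turn 0.125, either way. A call with a gripper value outside its range is refused whole. The fingers move at their own pace and stop on an object; "force" is the grip in N (left out, the last holds). Time passes only in rows, so rows that do not move let the fingers close. It gives the time, the measured TCP pose, the force and the opening at its end, in the units of the state.
- robot.get_state(): the state, without advancing time (a new reading comes with each control period).
- cams.camera(name): name is "scene" or "top"; returns a dict with "img" (420x560x3 uint8, red, green, blue), "fx", "fy", "cx", "cy" (pixels), "eye" and "attitude" of the camera in the world. Camera axes: x right, y up, looking along -z (the intrinsics and any distortion apply to the point x, -y, -z); pixel columns grow to the right and rows downward; lengths in m; the calibration is good to about 2 mm. A picture is of the moment at which its call begins. There is no depth.
- robot.job_done(): hands the job in, once; it reports no verdict.
The state is a dict: "time": time; "q": joint angles; "dq": joint speeds; "joint_efforts": joint torques, N m; "ee_pos": TCP position; "eef_rot": TCP orientation; "ft_force": force on the tool from outside, world axes, zero at the start; "moment": the same for the moment, N m; "finger_gap": finger opening in m.
Only numpy, scipy, OpenCV 4.12 (cv2) and the standard library are available. Lean on these libraries where they do the work, as an engineer would, in place of code of your own. Each camera call takes 0.05 s, during which the arm holds its last target.

## Working session

There is one attempt and no reset: what is moved stays moved. The work goes in short steps, Python scripts to look and compute and a tool call to move; the robot and the scene stay as the last step left them, time stands still between calls to the robot, and variables do not carry over. Pictures are saved under pics/ and viewed, and the job is handed in when it is done.

Besides the shell and the picture viewer there is one more tool, called after "Call:" by a JSON object that holds its "api" and its "payload", one argument or row to a line. arm_command: Moves the arm, as the interface text tells. Its arguments: {"type":"object","properties":{"angular":{"type":"array"},"dp":{"type":"array"},"jaw":{"type":"array"},"force":{"type":"number"}},"required":["angular","dp","jaw"]}

```bash
mkdir -p pics; ls
python3 - <<'E'
from cell import robot,cams
import cv2,numpy as np
print(robot.get_state())
for n in ("scene","top"):
    c=cams.camera(n); print(n,{k:v for k,v in c.items() if k!="img"})
    cv2.imwrite(f"pics/{n}0.png",cv2.cvtColor(c["img"],cv2.COLOR_RGB2BGR))
E
```

```text
pics
{'time': 0.0, 'q': array([-1.39349793e+00,  5.28459417e-01,  1.43387367e+00,  1.38124307e-05,
        1.18137376e+00, -1.78492778e-01]), 'dq': array([-0.00054512,  0.00107154,  0.00097846,  0.00057687, -0.00027048,
        0.00015031]), 'joint_efforts': array([-2.33416495e-04, -4.42350340e+01, -1.78026223e+01, -3.20379750e-04,
        8.49673350e-03,  1.18633500e-05]), 'ee_pos': array([ 0.217619  , -0.58515166,  0.23034685]), 'eef_rot': array([ 0.12437937,  0.69595231,  0.12587432, -0.69594239]), 'ft_force': array([ 0.56869172,  0.13429202, -0.4530262 ]), 'moment': array([ 0.04736087, -0.02210637, -0.05064302]), 'finger_gap': 0.08529688278568634}
scene {'fx': 395.4559830818108, 'fy': 395.4559830818108, 'cx': 272.0138007272881, 'cy': 211.28489936800526, 'eye': array([1.30873704, 0.14208038, 0.62085737]), 'attitude': array([0.60477475, 0.29481095, 0.34033404, 0.65689173])}
top {'fx': 441.84256255654725, 'fy': 441.84256255654725, 'cx': 278.99843264494444, 'cy': 215.96963273398967, 'eye': array([0.48450145, 0.0530753 , 1.08726803]), 'attitude': array([ 0.71150666,  0.04466223, -0.03260461, -0.70050017])}
```

View pics/scene0.png

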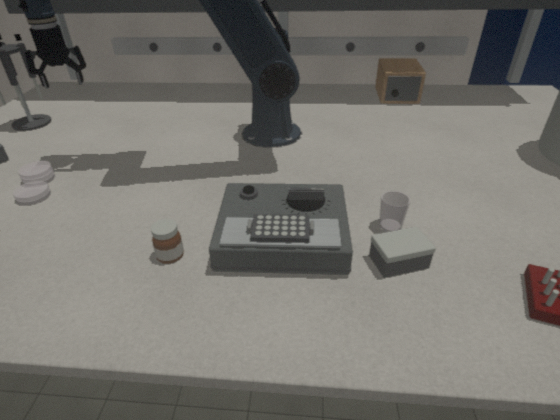

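View pics/top0.png

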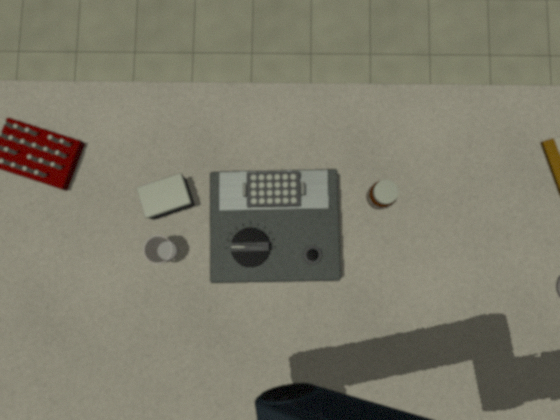

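The top view has +x up and +y left. The dial is near (251,247) and the button near (313,255). The jar, beaker and tip box stand well to the sides. I'll enlarge the shaker.

Run:
```python
import cv2
i=cv2.imread("pics/top0.png")
cv2.imwrite("pics/crop0.png",cv2.resize(i[160:290,200:350],None,fx=5,fy=5,interpolation=cv2.INTER_CUBIC)[:, :])
j=i[220:275,220:330]
cv2.imwrite("pics/crop1.png",cv2.convertScaleAbs(cv2.resize(j,None,fx=7,fy=7,interpolation=cv2.INTER_CUBIC),alpha=1.6,beta=20))
```

```text
(no output)
```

View pics/crop0.png

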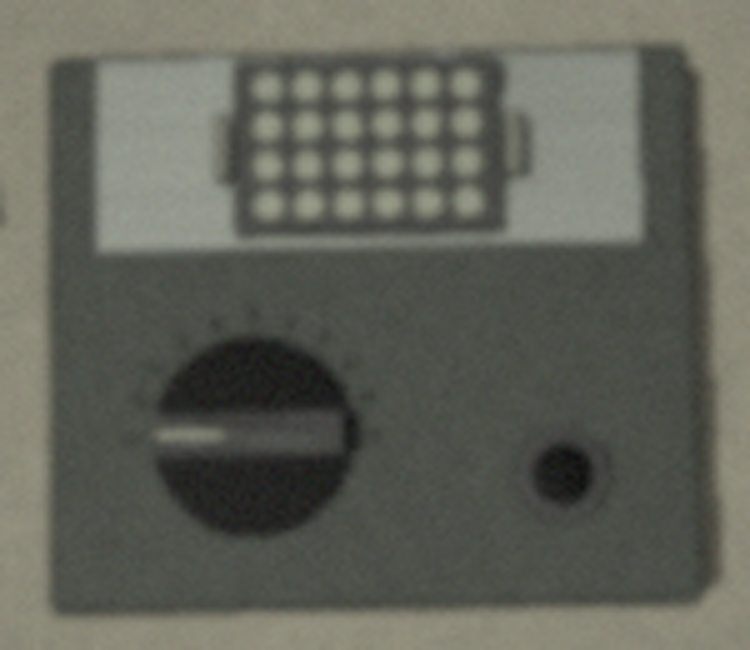

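View pics/crop1.png

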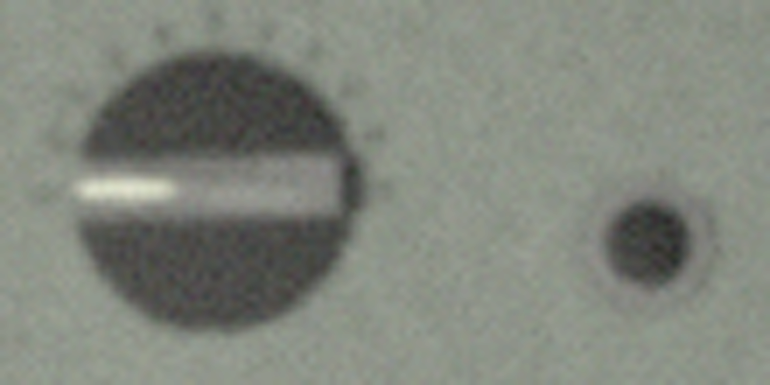

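```bash
cat > h.py <<'E'
import numpy as np, cv2
from scipy.spatial.transform import Rotation as R
def ray(c,u,v):
    q=c["attitude"]; r=R.from_quat([q[1],q[2],q[3],q[0]])
    return r.apply([(u-c["cx"])/c["fx"],-(v-c["cy"])/c["fy"],-1])
def onz(c,u,v,z):
    d=ray(c,u,v); e=c["eye"]; return e+d*(z-e[2])/d[2]
def proj(c,p):
    q=c["attitude"]; r=R.from_quat([q[1],q[2],q[3],q[0]])
    x=r.inv().apply(np.asarray(p)-c["eye"]); x=np.atleast_2d(x)
    return np.c_[c["cx"]+c["fx"]*x[:,0]/-x[:,2], c["cy"]-c["fy"]*x[:,1]/-x[:,2]]
E
python3 - <<'E'
from h import *; from cell import cams,robot
c=cams.camera("top"); s=cams.camera("scene")
cv2.imwrite("pics/s1.png",cv2.resize(cv2.cvtColor(s["img"],cv2.COLOR_RGB2BGR)[170:290,200:370],None,fx=4.5,fy=4.5,interpolation=cv2.INTER_CUBIC))
k=lambda u,v:(u/5+200-.4,v/5+160-.4)
for n,(u,v),z in (("dial",(254,437),.083),("but",(562,473),.085),("TL",(53,62),.075),("BL",(54,612),.075),("BR",(697,601),.075),("TR",(688,48),.075),("plTL",(97,58),.08),("plTR",(641,52),.08),("tick0",(133,437),.075),("tick10",(372,437),.075)):
    print(n,onz(c,*k(u,v),z).round(4))
d=onz(c,*k(254,437),.083);b=onz(c,*k(562,473),.085)
v=(b-d)[:2]; yaw=np.arctan2(v[1],v[0])-np.arctan2(-.140,-.020)
print(np.linalg.norm(v),yaw)
print(cv2.__version__, robot.get_state()["time"])
# beaker, jar, tipbox
for n,p,z in (("jar",(385,194),.085),("beaker",(154,250),.085),("tb",(165,195),.062)): print(n,onz(c,*p,z).round(3))
E
```

```text
dial [0.5227 0.1349 0.083 ]
but [ 0.5086 -0.0049  0.085 ]
TL [0.6965 0.2337 0.075 ]
BL [0.4422 0.2248 0.075 ]
BR [ 0.4521 -0.067   0.075 ]
TR [ 0.707  -0.0624  0.075 ]
plTL [0.6976 0.2124 0.08  ]
plTR [ 0.7037 -0.0401  0.08  ]
tick0 [0.5222 0.1911 0.075 ]
tick10 [0.5239 0.0815 0.075 ]
0.1405010121730303 0.041390341906805794
4.12.0 0.2
jar [ 0.648 -0.17   0.085]
beaker [0.512 0.354 0.085]
tb [0.643 0.341 0.062]
```

View pics/s1.png

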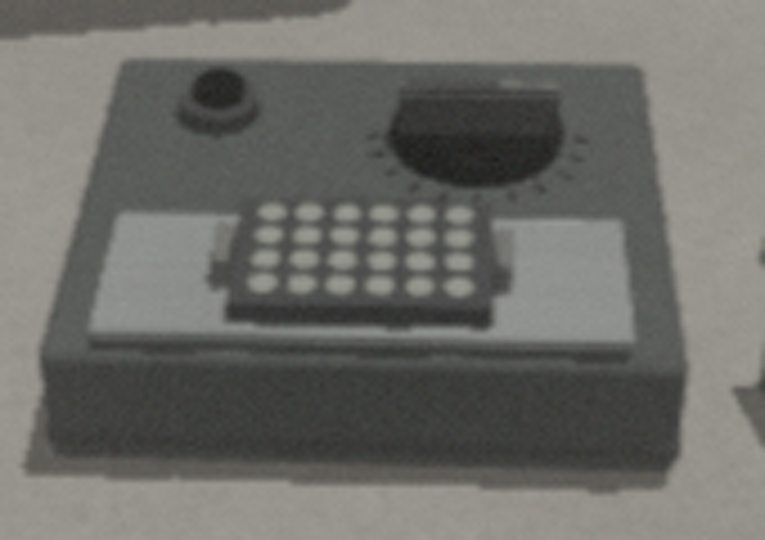

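Run:
```python
from h import *; from cell import cams,robot
q=robot.get_state()["eef_rot"]; print(R.from_quat([*q[1:],q[0]]).as_matrix().round(3))
c=cams.camera("top")
k=lambda u,v:(u/5+200-.4,v/5+160-.4)
# crop1: /7 + (220,220)
k1=lambda u,v:(u/7+220-.43,v/7+220-.43)
for n,p,z in (("line L",k1(78,190),.109),("line R",k1(175,189),.109),("bar front L",k1(80,216),.107),("bar front R",k1(338,217),.107),("bar back L",k1(82,162),.107),("bar back R",k1(338,152),.107),("disc",k1(217,190),.083),("but",k1(648,243),.092)):
    print(n,onz(c,*p,z).round(4))
img=cv2.cvtColor(c["img"],cv2.COLOR_RGB2GRAY)
big=cv2.GaussianBlur(img,(0,0),1)
# housing left/right/bottom edges via subpixel gradient
gx=cv2.Sobel(big.astype(float),cv2.CV_64F,1,0);gy=cv2.Sobel(big.astype(float),cv2.CV_64F,0,1)
def edge(rng,lo,hi,g,vert):
    P=[]
    for r in rng:
        a=np.abs(g[r,lo:hi] if vert else g[lo:hi,r]); i=np.clip(a.argmax(),1,len(a)-2)
        den=a[i-1]-2*a[i]+a[i+1]; o=i+lo+(0.5*(a[i-1]-a[i+1])/den if den else 0)
        P.append((o,r) if vert else (r,o))
    P=np.array(P); W=np.array([onz(c,u,v,.075)[:2] for u,v in P])
    l=cv2.fitLine(W.astype(np.float32),cv2.DIST_HUBER,0,.001,.001).ravel(); return l
for n,a in (("L",(range(180,275),204,216,gx,True)),("B",(range(220,330),275,288,gy,False)),("T",(range(220,330),162,174,gy,False)),("plat front",(range(222,325),205,215,gy,False))):
    l=edge(*a); print(n,l.round(4), np.arctan(l[1]/l[0]) if a[4] else np.arctan(-l[0]/l[1]))
```

```text
[[-0.     0.348 -0.937]
 [ 0.001 -0.937 -0.348]
 [-1.    -0.001 -0.   ]]
line L [0.5217 0.1765 0.109 ]
line R [0.5225 0.1458 0.109 ]
bar front L [0.5136 0.1759 0.107 ]
bar front R [0.5146 0.0941 0.107 ]
bar back L [0.5307 0.1757 0.107 ]
bar back R [0.5351 0.0945 0.107 ]
disc [0.5234 0.1346 0.083 ]
but [ 0.5083 -0.0048  0.092 ]
L [0.9993 0.0364 0.5736 0.2318] 0.036420174
B [ 0.0354 -0.9994  0.4449  0.0879] 0.035441596
T [ 0.0473 -0.9989  0.7038  0.0712] 0.047298152
plat front [ 0.0335 -0.9994  0.6114  0.0885] 0.033479527
```

The dial rests at stop 0 with its axis at about (0.523, 0.135). The shaker is turned by about 0.036 rad and the button is at about (0.508, -0.005). I'll shut the gripper and move above the front left of the dial.

Call:
{"api": "arm_command", "payload": {
  "angular": [
    [0,0,0],
    [0,0,0],
    [0,0,0],
    [0,0,0],
    [0,0,0],
    [0,0,0],
    [0,0,0],
    [0,0,0],
    [0,0,0],
    [0,0,0]
  ],
  "dp": [
    [0,-0.01,-0.015],
    [0,-0.02,-0.03],
    [0,-0.02,-0.035],
    [0,-0.02,-0.035],
    [0,-0.02,-0.035],
    [0,-0.02,-0.035],
    [0,-0.02,-0.035],
    [0,-0.02,-0.035],
    [0,-0.02,-0.035],
    [0,-0.02,-0.035]
  ],
  "jaw": [0,0,0,0,0,0,0,0,0,0]
}}

```text
time: 1.08
ee_pos: [0.4571, -0.2928, 0.2314]
eef_rot: [0.125, 0.696, 0.125, -0.696]
ft_force: [0.1, 0.3, 0.4]
finger_gap: 0.0004
```

Call:
{"api": "arm_command", "payload": {
  "angular": [
    [-0.1,0,0],
    [-0.1,0,0],
    [-0.1,0,0],
    [-0.1,0,0],
    [-0.1,0,0],
    [-0.1,0,0],
    [-0.1,0,0],
    [-0.1,0,0],
    [-0.1,0,0],
    [-0.1,0,0]
  ],
  "dp": [
    [0,0,0],
    [0,0,0],
    [0,0,0],
    [0,0,0],
    [0,0,0],
    [0,0,0],
    [0,0,0],
    [0,0,0],
    [0,0,0],
    [0,0,0]
  ],
  "jaw": [0,0,0,0,0,0,0,0,0,0]
}}

```text
time: 1.92
ee_pos: [0.4561, -0.2944, 0.2313]
eef_rot: [-0.445, -0.55, -0.445, 0.55]
ft_force: [0.6, -0.6, 0.1]
finger_gap: 0.0001
```

```bash
cat >> h.py <<'E'
D=np.array([.523,.135]); B=np.array([.5083,-.005]); YAW=.036
def rel(target,st,yaw=None):
    q=st["eef_rot"]; r=R.from_quat([*q[1:],q[0]])
    M=r.as_matrix(); y=np.arctan2(M[1,1],M[0,1])
    print("t",st["time"],"pos",st["ee_pos"].round(4),"toolY deg",np.degrees(y).round(2),"tilt",M[:,0].round(3),"F",st["ft_force"].round(2),"q",st["q"].round(2))
    print("dp tool",r.inv().apply(np.asarray(target)-st["ee_pos"]).round(4))
    if yaw is not None: print("rx",-(yaw-y))
def barpt(theta,along,perp,z):
    # dial angle theta, point along pointer, perp = in the cw (pushing) direction
    a=np.pi/2+YAW-theta; u=np.array([np.cos(a),np.sin(a)]); w=np.array([np.sin(a),-np.cos(a)])
    return np.r_[D+along*u+perp*w,z]
E
python3 - <<'E'
from h import *; from cell import robot
rel(barpt(0,.028,-.036,.2),robot.get_state(),YAW); print(barpt(0,.028,-.036,.2))
E
```

```text
t 1.9167 pos [ 0.4561 -0.2944  0.2313] toolY deg -12.03 tilt [-0.  0. -1.] F [ 0.58 -0.56  0.09] q [-0.78  0.42  1.64 -0.    1.09 -0.57]
dp tool [ 0.0313 -0.0659 -0.4523]
rx -0.24603273052752933
[0.48601554 0.16168614 0.2       ]
```

Call:
{"api": "arm_command", "payload": {
  "angular": [
    [-0.123,0,0],
    [-0.123,0,0],
    [0,0,0],
    [0,0,0],
    [0,0,0],
    [0,0,0],
    [0,0,0],
    [0,0,0],
    [0,0,0],
    [0,0,0]
  ],
  "dp": [
    [0,0,0],
    [0,0,0],
    [0,0,-0.03],
    [0,0.005,-0.041],
    [0,0.005,-0.041],
    [0,0.005,-0.041],
    [0,0.005,-0.041],
    [0,0.005,-0.041],
    [0,0.005,-0.041],
    [0,0.005,-0.041]
  ],
  "jaw": [0,0,0,0,0,0,0,0,0,0]
}}

```text
time: 2.75
ee_pos: [0.4812, 0.0253, 0.2315]
eef_rot: [0.508, 0.492, 0.507, -0.492]
ft_force: [0.8, -0.5, -0.3]
finger_gap: -0.0001
```

Call:
{"api": "arm_command", "payload": {
  "angular": [
    [0,0,0],
    [0,0,0],
    [0,0,0],
    [0,0,0],
    [0,0,0],
    [0,0,0],
    [0,0,0]
  ],
  "dp": [
    [0,0.005,-0.041],
    [0,0.005,-0.041],
    [0,0.002,-0.034],
    [0,0,-0.015],
    [0.015,0,0],
    [0,0,0],
    [0,0,0]
  ],
  "jaw": [0,0,0,0,0,0,0]
}}

```text
time: 3.33
ee_pos: [0.4885, 0.1548, 0.2158]
eef_rot: [0.507, 0.491, 0.508, -0.493]
ft_force: [-0.2, -0.4, 0.1]
finger_gap: 0.0002
```

Run:
```python
from h import *; from cell import robot,cams
rel(barpt(0,.028,-.036,.092),robot.get_state(),YAW)
for n in ("scene","top"):
    c=cams.camera(n); i=cv2.cvtColor(c["img"],cv2.COLOR_RGB2BGR)
    i=i[100:290,200:370] if n=="scene" else i[160:290,200:350]
    cv2.imwrite(f"pics/{n}2.png",cv2.resize(i,None,fx=3,fy=3,interpolation=cv2.INTER_CUBIC))
```

```text
t 3.3333 pos [0.4885 0.1548 0.2158] toolY deg 1.82 tilt [-0.002 -0.    -1.   ] F [-0.22 -0.37  0.1 ] q [ 0.09  0.4   1.73 -0.    1.02  0.06]
dp tool [ 0.1238 -0.002  -0.007 ]
rx -0.004315873704160492
```

View pics/scene2.png

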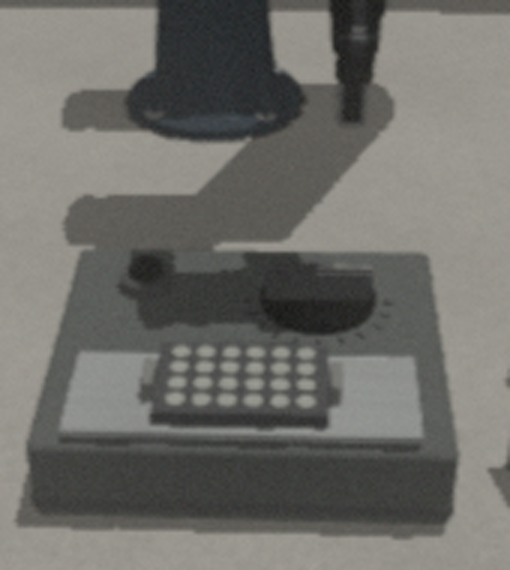

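View pics/top2.png

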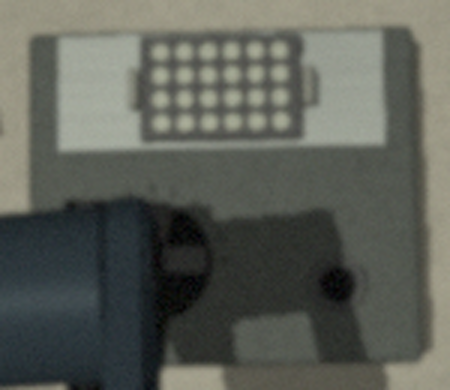

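The scene view shows the closed finger in front of the dial's pointer half. I'll lower it to z of about 0.092, stopping short of the bar.

Call:
{"api": "arm_command", "payload": {
  "angular": [
    [0,0,0],
    [0,0,0],
    [0,0,0],
    [0,0,0],
    [0,0,0],
    [0,0,0],
    [0,0,0]
  ],
  "dp": [
    [0.03,-0.002,-0.007],
    [0.03,0,0],
    [0.03,0,0],
    [0.025,0,0],
    [0.009,0,0],
    [0,0,0],
    [0,0,0]
  ],
  "jaw": [0,0,0,0,0,0,0]
}}

```text
time: 4.02
ee_pos: [0.4879, 0.1612, 0.0929]
eef_rot: [0.508, 0.493, 0.507, -0.492]
ft_force: [-0.2, -1.1, 0.0]
finger_gap: -0.0003
```

Run:
```python
from h import *; from cell import robot,cams
rel(barpt(0,.028,-.0245,.092),robot.get_state(),YAW)
for n in ("scene",):
    c=cams.camera(n); i=cv2.cvtColor(c["img"],cv2.COLOR_RGB2BGR)
    i=i[100:240,200:370] if n=="scene" else i[160:290,200:350]
    cv2.imwrite(f"pics/{n}3.png",cv2.resize(i,None,fx=4,fy=4,interpolation=cv2.INTER_CUBIC))
```

```text
t 4.0167 pos [0.4879 0.1612 0.0929] toolY deg 1.72 tilt [ 0.001  0.    -1.   ] F [-0.19 -1.15  0.01] q [ 0.1   0.6   1.83 -0.    0.71  0.07]
dp tool [ 0.0009  0.0097 -0.0006]
rx -0.006032940542928064
```

View pics/scene3.png

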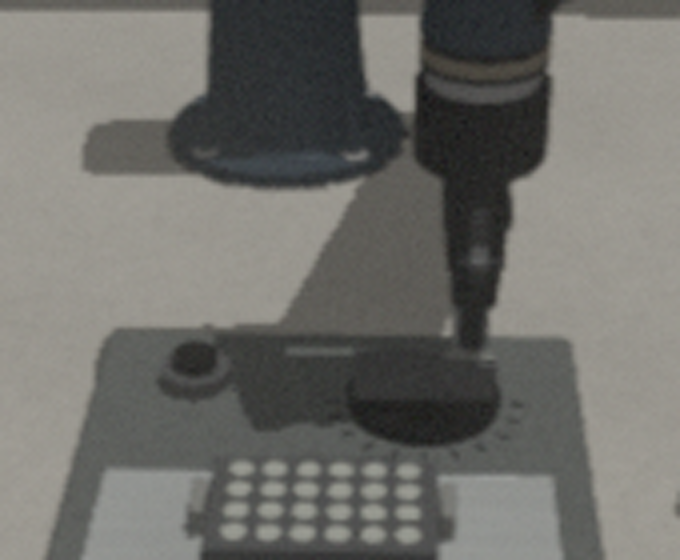

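Finger is in front of the bar's pointer half. Next, a slow approach until contact.

Call:
{"api": "arm_command", "payload": {
  "angular": [
    [0,0,0],
    [0,0,0],
    [0,0,0],
    [0,0,0]
  ],
  "dp": [
    [0,0.004,0],
    [0,0.003,0],
    [0,0,0],
    [0,0,0]
  ],
  "jaw": [0,0,0,0]
}}

```text
time: 4.4
ee_pos: [0.495, 0.162, 0.0932]
eef_rot: [0.508, 0.493, 0.507, -0.492]
ft_force: [0.2, 0.3, 0.2]
finger_gap: 0.0003
```

Call:
{"api": "arm_command", "payload": {
  "angular": [
    [0,0,0],
    [0,0,0],
    [0,0,0]
  ],
  "dp": [
    [0,0.001,0],
    [0,0.001,0],
    [0,0,0]
  ],
  "jaw": [0,0,0]
}}

```text
time: 4.65
ee_pos: [0.4963, 0.162, 0.0924]
eef_rot: [0.508, 0.492, 0.508, -0.492]
ft_force: [0.1, -0.3, 0.3]
finger_gap: 0.0001
```

Call:
{"api": "arm_command", "payload": {
  "angular": [
    [0,0,0],
    [0,0,0],
    [0,0,0]
  ],
  "dp": [
    [0,0.001,0],
    [0,0,0],
    [0,0,0]
  ],
  "jaw": [0,0,0]
}}

```text
time: 4.9
ee_pos: [0.4971, 0.162, 0.0922]
eef_rot: [0.508, 0.492, 0.508, -0.492]
ft_force: [-0.2, 0.2, -0.1]
finger_gap: -0.0003
```

Call:
{"api": "arm_command", "payload": {
  "angular": [
    [0,0,0],
    [0,0,0],
    [0,0,0]
  ],
  "dp": [
    [0,0.001,0],
    [0,0,0],
    [0,0,0]
  ],
  "jaw": [0,0,0]
}}

```text
time: 5.15
ee_pos: [0.4981, 0.162, 0.0923]
eef_rot: [0.508, 0.492, 0.508, -0.492]
ft_force: [-0.9, 1.4, 0.4]
finger_gap: -0.0001
```

Call:
{"api": "arm_command", "payload": {
  "angular": [
    [0,0,0],
    [0,0,0],
    [0,0,0]
  ],
  "dp": [
    [0,0.001,0],
    [0,0,0],
    [0,0,0]
  ],
  "jaw": [0,0,0]
}}

```text
time: 5.4
ee_pos: [0.4991, 0.162, 0.0923]
eef_rot: [0.508, 0.492, 0.508, -0.492]
ft_force: [0.5, -0.2, -0.2]
finger_gap: -0.0003
```

Call:
{"api": "arm_command", "payload": {
  "angular": [
    [0,0,0],
    [0,0,0],
    [0,0,0]
  ],
  "dp": [
    [0,0.001,0],
    [0,0,0],
    [0,0,0]
  ],
  "jaw": [0,0,0]
}}

```text
time: 5.65
ee_pos: [0.4998, 0.1621, 0.0923]
eef_rot: [0.508, 0.492, 0.508, -0.492]
ft_force: [0.1, 0.4, 0.4]
finger_gap: -0.0001
```

Call:
{"api": "arm_command", "payload": {
  "angular": [
    [0,0,0],
    [0,0,0]
  ],
  "dp": [
    [0,0.001,0],
    [0,0,0]
  ],
  "jaw": [0,0]
}}

```text
time: 5.82
ee_pos: [0.5, 0.1621, 0.0922]
eef_rot: [0.507, 0.492, 0.508, -0.493]
ft_force: [-2.7, 0.2, 2.4]
finger_gap: -0.0001
```

Call:
{"api": "arm_command", "payload": {
  "angular": [
    [0,0,0],
    [0,0,0]
  ],
  "dp": [
    [0,0.001,0],
    [0,0,0]
  ],
  "jaw": [0,0]
}}

```text
time: 5.98
ee_pos: [0.5003, 0.1622, 0.0922]
eef_rot: [0.507, 0.491, 0.509, -0.493]
ft_force: [-5.0, 0.1, 4.7]
finger_gap: -0.0
```

Call:
{"api": "arm_command", "payload": {
  "angular": [
    [0,0,0],
    [0,0,0]
  ],
  "dp": [
    [0,0.001,0],
    [0,0,0]
  ],
  "jaw": [0,0]
}}

```text
time: 6.15
ee_pos: [0.501, 0.1624, 0.0921]
eef_rot: [0.507, 0.491, 0.509, -0.493]
ft_force: [-4.0, 0.7, 3.5]
finger_gap: -0.0002
```

Call:
{"api": "arm_command", "payload": {
  "angular": [
    [0,0,0],
    [0,0,0]
  ],
  "dp": [
    [0,0.001,0],
    [0,0,0]
  ],
  "jaw": [0,0]
}}

```text
time: 6.32
ee_pos: [0.5027, 0.1627, 0.0921]
eef_rot: [0.507, 0.492, 0.508, -0.493]
ft_force: [-3.2, 3.7, 1.9]
finger_gap: 0.0002
```

Contact came at x of about 0.500 and the dial is now yielding. I'll align the finger to the bar and then follow the arc.

Run:
```python
from h import *; from cell import robot
st=robot.get_state()
for t in (.1,.15): rel(barpt(t,.028,-.023,.092),st,YAW-t)
```

```text
t 6.3167 pos [0.5027 0.1627 0.0921] toolY deg 1.75 tilt [-0.003  0.001 -1.   ] F [-3.23  3.68  1.86] q [0.1  0.61 1.79 0.   0.74 0.07]
dp tool [ 0.0001 -0.0008 -0.0017]
rx 0.09462760869900763
t 6.3167 pos [0.5027 0.1627 0.0921] toolY deg 1.75 tilt [-0.003  0.001 -1.   ] F [-3.23  3.68  1.86] q [0.1  0.61 1.79 0.   0.74 0.07]
dp tool [ 0.0001  0.0007 -0.0027]
rx 0.14462760869900762
```

Call:
{"api": "arm_command", "payload": {
  "angular": [
    [0.029,0,0],
    [0.029,0,0],
    [0.029,0,0],
    [0.029,0,0],
    [0.029,0,0],
    [0.03,0,0],
    [0.03,0,0],
    [0.03,0,0],
    [0,0,0]
  ],
  "dp": [
    [0,0.0002,-0.0005],
    [0,0.0002,-0.0005],
    [0,0.0002,-0.0005],
    [0,0.0002,-0.0005],
    [0,0.0002,-0.0005],
    [0,0.0009,-0.0007],
    [0,0.0009,-0.0007],
    [0,0.0009,-0.0007],
    [0,0,0]
  ],
  "jaw": [0,0,0,0,0,0,0,0,0]
}}

```text
time: 7.07
ee_pos: [0.5087, 0.1662, 0.0923]
eef_rot: [0.447, 0.549, 0.446, -0.548]
ft_force: [-1.2, 0.6, 0.5]
finger_gap: -0.0005
```

```bash
cat > look.py <<'E'
import sys
from h import *; from cell import robot,cams
t=float(sys.argv[1]); st=robot.get_state()
rel(barpt(t,.028,-.023,.092),st,YAW-t)
# finger-implied dial angle
p=st["ee_pos"][:2]-D; q=st["eef_rot"]; M=R.from_quat([*q[1:],q[0]]).as_matrix()
print("perp of D from tool",(M[:2,1]@(-p)).round(4), "tool theta deg",np.degrees(YAW-np.arctan2(M[1,1],M[0,1])).round(1))
c=cams.camera("scene"); i=cv2.cvtColor(c["img"],cv2.COLOR_RGB2BGR)[155:230,250:370]
cv2.imwrite(f"pics/l{sys.argv[2]}.png",cv2.convertScaleAbs(cv2.resize(i,None,fx=6,fy=6,interpolation=cv2.INTER_CUBIC),alpha=1.5,beta=15))
E
python3 look.py .3 1
```

```text
t 7.0667 pos [0.5087 0.1662 0.0923] toolY deg -11.71 tilt [ 0.001 -0.    -1.   ] F [-1.2   0.61  0.52] q [ 0.11  0.62  1.78 -0.    0.75  0.31]
dp tool [ 0.0003 -0.0009 -0.0017]
rx 0.05957465233536102
perp of D from tool 0.0204 tool theta deg 13.8
```

View pics/l1.png

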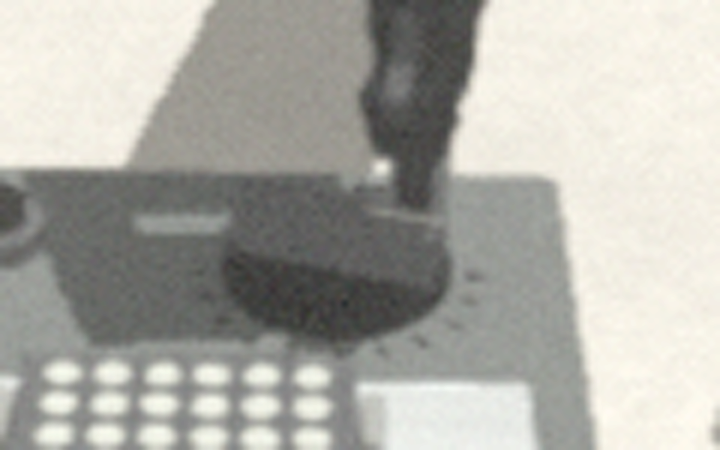

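Call:
{"api": "arm_command", "payload": {
  "angular": [
    [0.03,0,0],
    [0.03,0,0],
    [0.03,0,0],
    [0.03,0,0],
    [0.03,0,0],
    [0.03,0,0],
    [0.03,0,0],
    [0.03,0,0],
    [0.03,0,0],
    [0.03,0,0]
  ],
  "dp": [
    [0,-0.0005,-0.0009],
    [0,-0.0004,-0.0009],
    [0,0.0008,-0.0007],
    [0,0.0008,-0.0007],
    [0,0.0009,-0.0007],
    [0,0.0008,-0.0007],
    [0,0.0009,-0.0007],
    [0,0.0008,-0.0007],
    [0,0.0009,-0.0007],
    [0,0.0008,-0.0007]
  ],
  "jaw": [0,0,0,0,0,0,0,0,0,0]
}}

```text
time: 7.95
ee_pos: [0.5169, 0.1712, 0.0925]
eef_rot: [0.36, 0.61, 0.359, -0.608]
ft_force: [0.4, -0.7, 0.2]
finger_gap: 0.0
```

Call:
{"api": "arm_command", "payload": {
  "angular": [
    [0.03,0,0],
    [0.03,0,0],
    [0.03,0,0],
    [0.03,0,0],
    [0.03,0,0],
    [0.03,0,0],
    [0,0,0],
    [0,0,0]
  ],
  "dp": [
    [0,0.0009,-0.0007],
    [0,0.0008,-0.0007],
    [0,0.0009,-0.0007],
    [0,0.0008,-0.0007],
    [0,0.0009,-0.0007],
    [0,0.0008,-0.0007],
    [0,0,0],
    [0,0,0]
  ],
  "jaw": [0,0,0,0,0,0,0,0]
}}

```text
time: 8.62
ee_pos: [0.5223, 0.1722, 0.0924]
eef_rot: [0.304, 0.639, 0.304, -0.638]
ft_force: [-2.0, 1.7, 1.9]
finger_gap: -0.0001
```

```bash
python3 look.py .75 2
```

```text
t 8.6167 pos [0.5223 0.1722 0.0924] toolY deg -39.12 tilt [ 0.     0.001 -1.   ] F [-1.97  1.73  1.91] q [0.11 0.63 1.74 0.   0.77 0.8 ]
dp tool [ 0.0004  0.0019 -0.0002]
rx 0.031165456674159153
perp of D from tool 0.024 tool theta deg 41.2
```

View pics/l2.png

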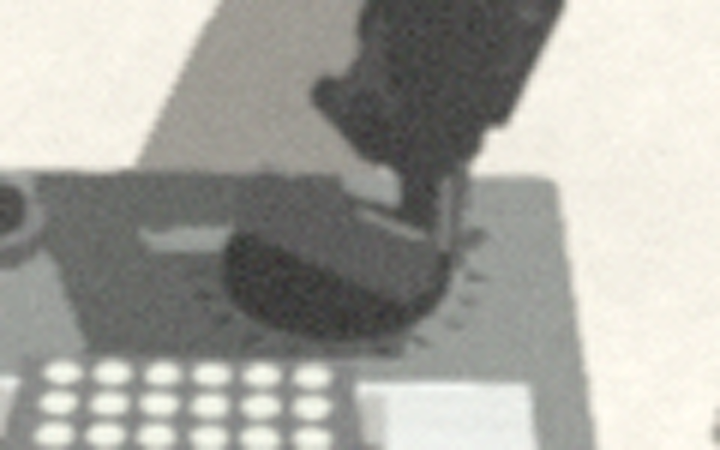

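Call:
{"api": "arm_command", "payload": {
  "angular": [
    [0.03,0,0],
    [0.03,0,0],
    [0.03,0,0],
    [0.03,0,0],
    [0.03,0,0],
    [0,0,0],
    [0,0,0]
  ],
  "dp": [
    [0,0.001,-0.0007],
    [0,0.001,-0.0007],
    [0,0.001,-0.0007],
    [0,0.001,-0.0007],
    [0,0.001,-0.0007],
    [0,0,0],
    [0,0,0]
  ],
  "jaw": [0,0,0,0,0,0,0]
}}

```text
time: 9.25
ee_pos: [0.5295, 0.1707, 0.0924]
eef_rot: [0.255, 0.66, 0.255, -0.659]
ft_force: [0.1, 0.5, 0.7]
finger_gap: -0.0001
```

```bash
python3 look.py .9 3
```

```text
t 9.25 pos [0.5295 0.1707 0.0924] toolY deg -47.71 tilt [ 0.002 -0.    -1.   ] F [0.11 0.48 0.72] q [ 0.11  0.64  1.72 -0.    0.78  0.94]
dp tool [ 0.0004 -0.      0.0001]
rx 0.031222536152968106
perp of D from tool 0.0221 tool theta deg 49.8
```

View pics/l3.png

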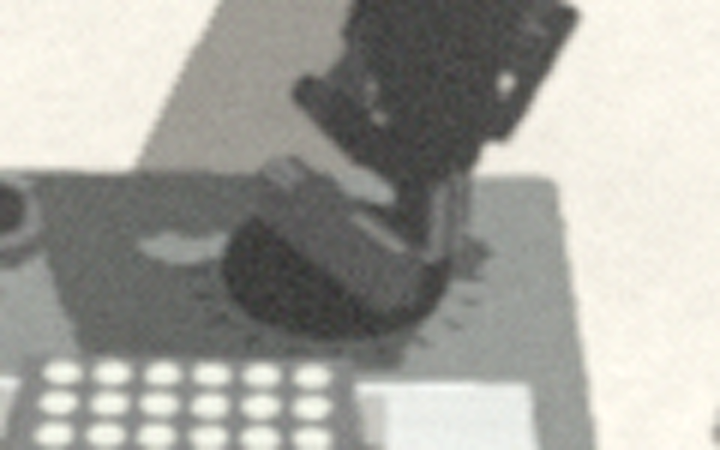

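Call:
{"api": "arm_command", "payload": {
  "angular": [
    [0.035,0,0],
    [0.035,0,0],
    [0.035,0,0],
    [0.035,0,0],
    [0.035,0,0],
    [0.035,0,0],
    [0,0,0],
    [0,0,0]
  ],
  "dp": [
    [0,0.0008,-0.0007],
    [0,0.0009,-0.0007],
    [0,0.0008,-0.0007],
    [0,0.0009,-0.0007],
    [0,0.0008,-0.0007],
    [0,0.0009,-0.0007],
    [0,0,0],
    [0,0,0]
  ],
  "jaw": [0,0,0,0,0,0,0,0]
}}

```text
time: 9.97
ee_pos: [0.5347, 0.1699, 0.0923]
eef_rot: [0.184, 0.683, 0.185, -0.683]
ft_force: [-2.8, 2.7, -0.0]
finger_gap: -0.0001
```

```bash
python3 look.py 1.1 4
```

```text
t 9.9667 pos [0.5347 0.1699 0.0923] toolY deg -59.73 tilt [ 0.  0. -1.] F [-2.77  2.67 -0.03] q [0.11 0.64 1.71 0.   0.79 1.15]
dp tool [ 0.0003  0.0018 -0.0008]
rx 0.02146384190386086
perp of D from tool 0.0242 tool theta deg 61.8
```

View pics/l4.png

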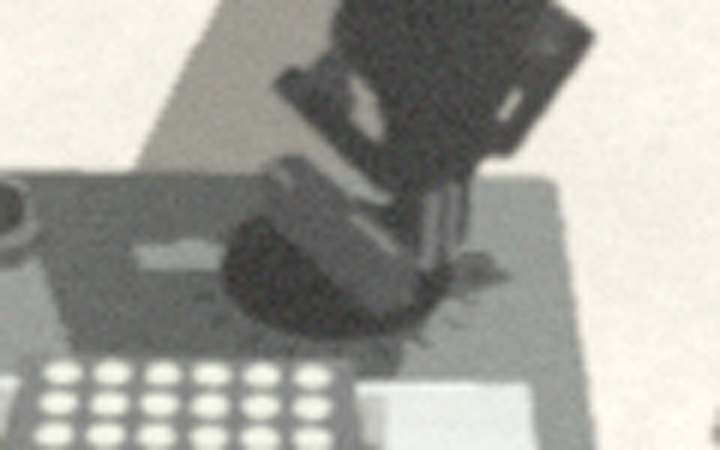

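Call:
{"api": "arm_command", "payload": {
  "angular": [
    [0.02,0,0],
    [0.02,0,0],
    [0,0,0]
  ],
  "dp": [
    [0,0.001,-0.0006],
    [0,0.001,-0.0006],
    [0,0,0]
  ],
  "jaw": [0,0,0]
}}

```text
time: 10.27
ee_pos: [0.5377, 0.1678, 0.0924]
eef_rot: [0.171, 0.687, 0.17, -0.686]
ft_force: [1.0, -0.0, -0.4]
finger_gap: -0.0002
```

```bash
python3 look.py 1.15 5
```

```text
t 10.2667 pos [0.5377 0.1678 0.0924] toolY deg -62.14 tilt [ 0.001 -0.001 -1.   ] F [ 1.01 -0.03 -0.37] q [ 0.1   0.64  1.7  -0.    0.79  1.19]
dp tool [ 0.0004 -0.     -0.0004]
rx 0.0294814173316571
perp of D from tool 0.0221 tool theta deg 64.2
```

View pics/l5.png

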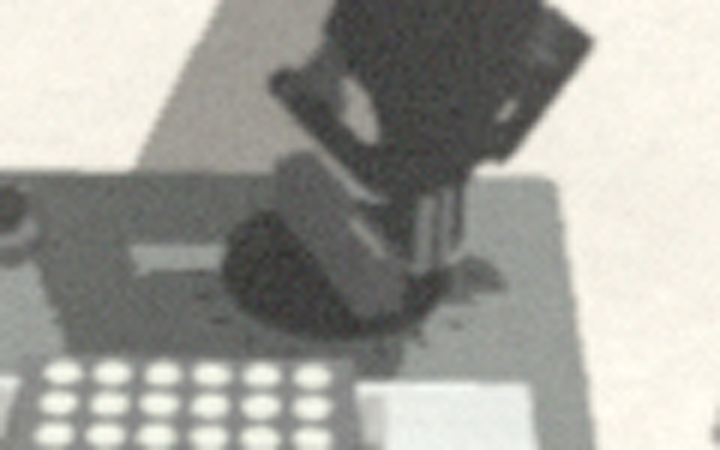

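Call:
{"api": "arm_command", "payload": {
  "angular": [
    [0,0,0],
    [0,0,0],
    [0,0,0]
  ],
  "dp": [
    [0,0,0],
    [0,0,0],
    [0,0,0]
  ],
  "jaw": [0,0,0]
}}

```text
time: 10.57
ee_pos: [0.537, 0.1681, 0.0923]
eef_rot: [-0.17, -0.686, -0.17, 0.686]
ft_force: [0.2, -0.6, 0.9]
finger_gap: 0.0002
```

```bash
cat > ov.py <<'E'
import sys
from h import *; from cell import robot,cams
name,tag,deg,x0,y0,w,h,f=sys.argv[1],sys.argv[2],float(sys.argv[3]),*map(int,sys.argv[4:9])
print(robot.get_state()["time"],robot.get_state()["ft_force"].round(2))
c=cams.camera(name); i=cv2.cvtColor(c["img"],cv2.COLOR_RGB2BGR)[y0:y0+h,x0:x0+w]
i=cv2.convertScaleAbs(cv2.resize(i,None,fx=f,fy=f,interpolation=cv2.INTER_CUBIC),alpha=1.5,beta=15)
t=np.radians(deg)
P=np.array([barpt(t,a,b,.107) for a,b in ((.042,.009),(-.042,.009),(-.042,-.009),(.042,-.009))])
pts=((proj(c,P)-[x0,y0]+.5)*f).astype(np.int32)
j=i.copy(); cv2.polylines(j,[pts],True,(0,0,255),1)
cv2.imwrite(f"pics/ov{tag}.png",np.vstack([i,j]))
E
python3 ov.py scene 1 72 285 175 65 50 6; python3 ov.py scene 2 63 285 175 65 50 6; python3 -c "
import cv2,numpy as np
cv2.imwrite('pics/ov12.png',np.hstack([cv2.imread('pics/ov1.png'),cv2.imread('pics/ov2.png')]))"
```

```text
10.5667 [ 0.18 -0.63  0.92]
10.6167 [ 0.06 -0.29  0.1 ]
```

View pics/ov12.png

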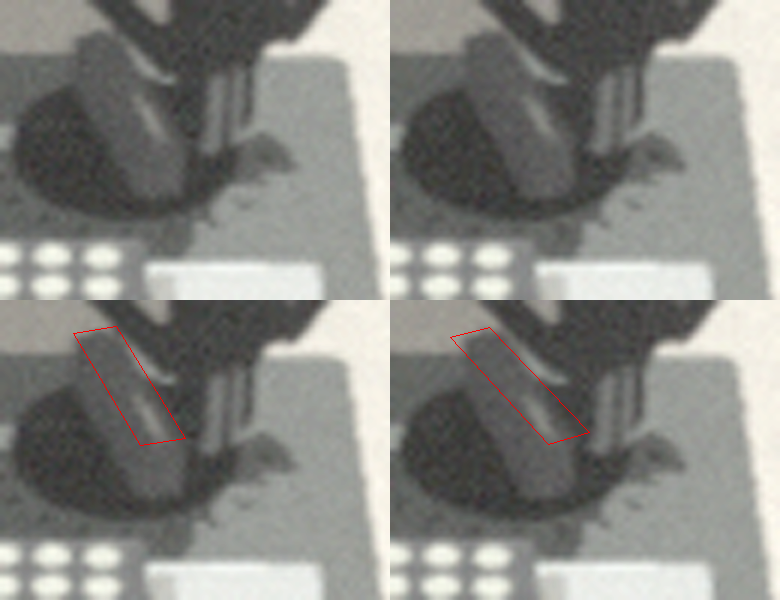

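The 72° outline matches the bar, so the dial sits in the fourth stop with no contact force. Backing off and rising.

Call:
{"api": "arm_command", "payload": {
  "angular": [
    [0,0,0],
    [0,0,0],
    [0,0,0],
    [0,0,0],
    [0,0,0],
    [0,0,0],
    [0,0,0],
    [0,0,0]
  ],
  "dp": [
    [0,-0.005,0],
    [0,-0.01,0],
    [0,-0.005,0],
    [-0.02,0,0],
    [-0.035,0,0],
    [-0.035,0,0],
    [-0.01,0,0],
    [0,0,0]
  ],
  "jaw": [0,0,0,0,0,0,0,0]
}}

```text
time: 11.33
ee_pos: [0.5294, 0.1871, 0.1957]
eef_rot: [0.171, 0.689, 0.171, -0.683]
ft_force: [0.6, 0.4, 0.2]
finger_gap: 0.0
```

```bash
python3 ov.py scene 3 72 285 175 65 50 6
python3 - <<'E'
from h import *; from cell import robot
rel(np.r_[B,.15],robot.get_state(),YAW-np.pi/2)
E
```

```text
11.3333 [0.56 0.42 0.23]
t 11.3833 pos [0.5278 0.1867 0.1935] toolY deg -62.06 tilt [ 0.003  0.    -1.   ] F [-0.46 -0.18 -1.16] q [0.14 0.49 1.64 0.   1.01 1.22]
dp tool [0.0433 0.1602 0.1072]
rx 0.45165888293387946
```

View pics/ov3.png

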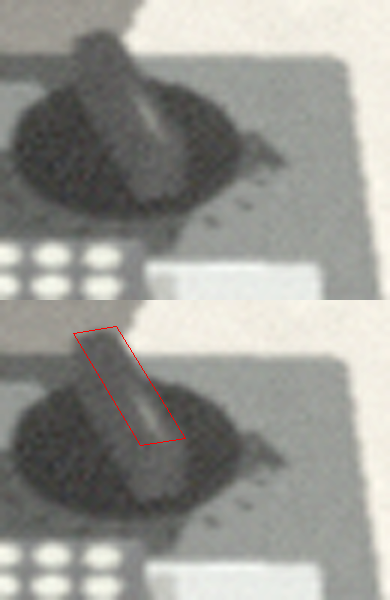

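The dial holds at 72°. Next, move above the button.

Call:
{"api": "arm_command", "payload": {
  "angular": [
    [0,0,0],
    [0,0,0],
    [0,0,0],
    [0,0,0],
    [0,0,0],
    [0,0,0],
    [0,0,0],
    [0,0,0]
  ],
  "dp": [
    [0,0.022,0.015],
    [0,0.032,0.021],
    [0,0.032,0.021],
    [0,0.032,0.021],
    [0,0.032,0.021],
    [0,0.01,0.008],
    [0,0,0],
    [0,0,0]
  ],
  "jaw": [0,0,0,0,0,0,0,0]
}}

```text
time: 12.05
ee_pos: [0.5064, -0.0056, 0.1905]
eef_rot: [-0.169, -0.685, -0.17, 0.688]
ft_force: [-0.8, 0.3, 0.5]
finger_gap: -0.0002
```

Run:
```python
from h import *; from cell import robot
rel(np.r_[B,.105],robot.get_state())
```

```text
t 12.05 pos [ 0.5064 -0.0056  0.1905] toolY deg -62.24 tilt [-0.004  0.001 -1.   ] F [-0.81  0.34  0.5 ] q [-0.23  0.43  1.77  0.    0.95  0.85]
dp tool [ 0.0855  0.0007 -0.0022]
```

Run:
```python
from h import *; from cell import cams
c=cams.camera("scene")
for z in (.08,.085,.09,.095): print(z,proj(c,np.r_[B,z]).round(2), "meas 248.5 189.2")
```

```text
0.08 [[248.7  192.58]] meas 248.5 189.2
0.085 [[248.58 190.89]] meas 248.5 189.2
0.09 [[248.46 189.19]] meas 248.5 189.2
0.095 [[248.34 187.47]] meas 248.5 189.2
```

Call:
{"api": "arm_command", "payload": {
  "angular": [
    [0,0,0],
    [0,0,0],
    [0,0,0],
    [0,0,0],
    [0,0,0]
  ],
  "dp": [
    [0.03,0.001,-0.002],
    [0.035,0,0],
    [0.015,0,0],
    [0,0,0],
    [0,0,0]
  ],
  "jaw": [0,0,0,0,0]
}}

```text
time: 12.52
ee_pos: [0.5092, -0.0038, 0.1113]
eef_rot: [-0.171, -0.685, -0.172, 0.687]
ft_force: [0.2, -0.0, 0.3]
finger_gap: -0.0002
```

Run:
```python
from h import *; from cell import robot,cams
rel(np.r_[B,.09],robot.get_state())
c=cams.camera("scene"); i=cv2.cvtColor(c["img"],cv2.COLOR_RGB2BGR)[150:220,215:345]
cv2.imwrite("pics/b1.png",cv2.convertScaleAbs(cv2.resize(i,None,fx=6,fy=6,interpolation=cv2.INTER_CUBIC),alpha=1.5,beta=15))
```

```text
t 12.5167 pos [ 0.5092 -0.0038  0.1113] toolY deg -61.99 tilt [-0.003  0.001 -1.   ] F [ 0.24 -0.04  0.35] q [-0.23  0.56  1.83  0.    0.76  0.85]
dp tool [0.0213 0.0006 0.0013]
```

View pics/b1.png

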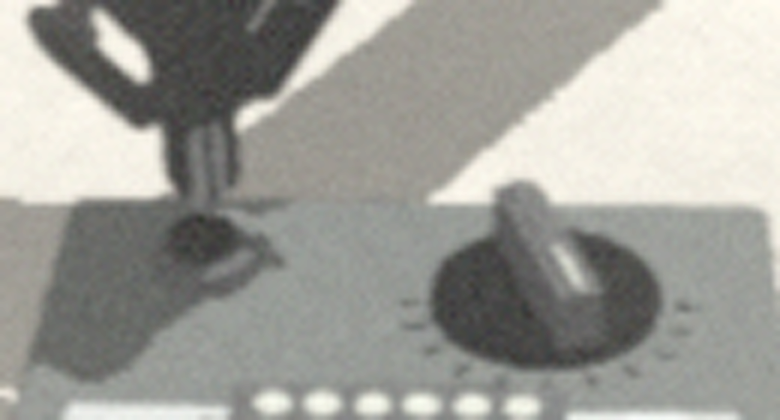

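The fingertip is over the button, whose top is at z of about 0.090. Pressing down in small steps.

Call:
{"api": "arm_command", "payload": {
  "angular": [
    [0,0,0],
    [0,0,0],
    [0,0,0]
  ],
  "dp": [
    [0.01,0,0.001],
    [0.008,0,0],
    [0,0,0]
  ],
  "jaw": [0,0,0]
}}

```text
time: 12.82
ee_pos: [0.5103, -0.0056, 0.0947]
eef_rot: [0.171, 0.687, 0.17, -0.685]
ft_force: [1.1, 1.5, 2.9]
finger_gap: 0.0003
```

Call:
{"api": "arm_command", "payload": {
  "angular": [
    [0,0,0],
    [0,0,0],
    [0,0,0],
    [0,0,0]
  ],
  "dp": [
    [0.002,0,0],
    [0.002,0,0],
    [0,0,0],
    [0,0,0]
  ],
  "jaw": [0,0,0,0]
}}

```text
time: 13.15
ee_pos: [0.5103, -0.0056, 0.0912]
eef_rot: [0.17, 0.687, 0.17, -0.685]
ft_force: [2.3, 2.9, 4.8]
finger_gap: 0.0001
```

Call:
{"api": "arm_command", "payload": {
  "angular": [
    [0,0,0],
    [0,0,0],
    [0,0,0]
  ],
  "dp": [
    [0.002,0,0],
    [0,0,0],
    [0,0,0]
  ],
  "jaw": [0,0,0]
}}

```text
time: 13.4
ee_pos: [0.5103, -0.0056, 0.0908]
eef_rot: [0.171, 0.687, 0.17, -0.685]
ft_force: [-1.7, 4.3, 19.7]
finger_gap: 0.0
```

Call:
{"api": "arm_command", "payload": {
  "angular": [
    [0,0,0],
    [0,0,0],
    [0,0,0]
  ],
  "dp": [
    [0.002,0,0],
    [0,0,0],
    [0,0,0]
  ],
  "jaw": [0,0,0]
}}

```text
time: 13.65
ee_pos: [0.5104, -0.0057, 0.0905]
eef_rot: [0.171, 0.688, 0.17, -0.685]
ft_force: [-4.5, 4.7, 33.4]
finger_gap: -0.0
```

The hard stop came at z of 0.0908. To confirm this was full button travel and not the collar, I'll read the force on the way up.

Call:
{"api": "arm_command", "payload": {
  "angular": [
    [0,0,0],
    [0,0,0],
    [0,0,0]
  ],
  "dp": [
    [-0.005,0,0],
    [0,0,0],
    [0,0,0]
  ],
  "jaw": [0,0,0]
}}

```text
time: 13.9
ee_pos: [0.5102, -0.0059, 0.0923]
eef_rot: [0.171, 0.687, 0.17, -0.685]
ft_force: [2.4, 3.7, 4.0]
finger_gap: 0.0001
```

Call:
{"api": "arm_command", "payload": {
  "angular": [
    [0,0,0],
    [0,0,0],
    [0,0,0]
  ],
  "dp": [
    [-0.0015,0,0],
    [0,0,0],
    [0,0,0]
  ],
  "jaw": [0,0,0]
}}

```text
time: 14.15
ee_pos: [0.5099, -0.0061, 0.0928]
eef_rot: [0.171, 0.687, 0.17, -0.686]
ft_force: [2.3, 1.8, 3.9]
finger_gap: 0.0001
```

Call:
{"api": "arm_command", "payload": {
  "angular": [
    [0,0,0],
    [0,0,0],
    [0,0,0]
  ],
  "dp": [
    [-0.0015,0,0],
    [0,0,0],
    [0,0,0]
  ],
  "jaw": [0,0,0]
}}

```text
time: 14.4
ee_pos: [0.5093, -0.0062, 0.0942]
eef_rot: [-0.171, -0.686, -0.17, 0.686]
ft_force: [1.0, -0.0, 2.3]
finger_gap: -0.0001
```

Call:
{"api": "arm_command", "payload": {
  "angular": [
    [0,0,0],
    [0,0,0],
    [0,0,0]
  ],
  "dp": [
    [-0.0015,0,0],
    [0,0,0],
    [0,0,0]
  ],
  "jaw": [0,0,0]
}}

```text
time: 14.65
ee_pos: [0.5086, -0.006, 0.0956]
eef_rot: [-0.17, -0.686, -0.171, 0.687]
ft_force: [1.2, -1.4, 1.9]
finger_gap: 0.0003
```

Call:
{"api": "arm_command", "payload": {
  "angular": [
    [0,0,0],
    [0,0,0],
    [0,0,0]
  ],
  "dp": [
    [-0.0015,0,0],
    [0,0,0],
    [0,0,0]
  ],
  "jaw": [0,0,0]
}}

```text
time: 14.9
ee_pos: [0.5081, -0.0057, 0.097]
eef_rot: [-0.17, -0.685, -0.171, 0.687]
ft_force: [0.5, -0.5, 1.4]
finger_gap: 0.0001
```

The force falls in line from about 5 N at the stop to about 1.4 N some 6 mm higher, which matches full spring travel. Retracting.

Call:
{"api": "arm_command", "payload": {
  "angular": [
    [0,0,0],
    [0,0,0],
    [0,0,0],
    [0,0,0],
    [0,0,0],
    [0,0,0],
    [0,0,0]
  ],
  "dp": [
    [-0.01,0,0],
    [-0.03,0,0],
    [-0.035,0,0],
    [-0.035,0,0],
    [-0.02,0,0],
    [0,0,0],
    [0,0,0]
  ],
  "jaw": [0,0,0,0,0,0,0]
}}

```text
time: 15.48
ee_pos: [0.5092, -0.0058, 0.2287]
eef_rot: [0.171, 0.687, 0.17, -0.686]
ft_force: [-0.7, 0.1, -0.2]
finger_gap: 0.0001
```

```bash
python3 ov.py scene 4 72 215 165 135 60 5
python3 - <<'E'
from cell import cams; import cv2
for n in ("scene","top"):
    cv2.imwrite(f"pics/{n}9.png",cv2.cvtColor(cams.camera(n)["img"],cv2.COLOR_RGB2BGR))
E
```

```text
15.4833 [-0.66  0.11 -0.2 ]
```

View pics/ov4.png

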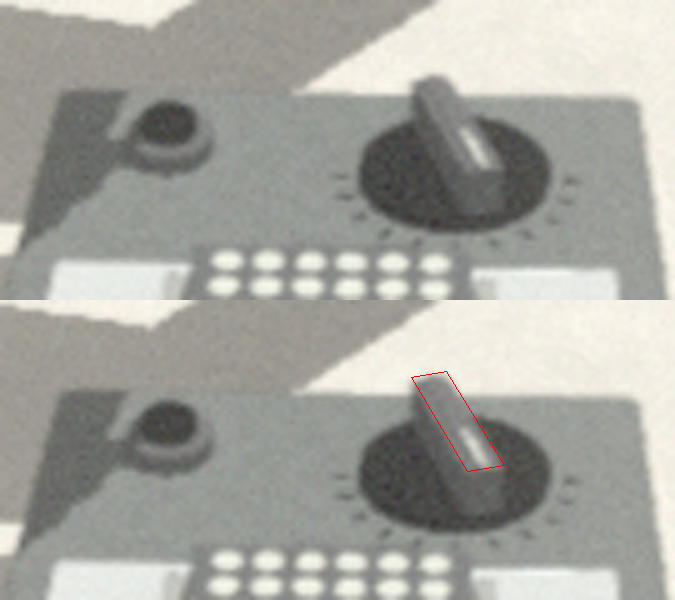

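View pics/top9.png

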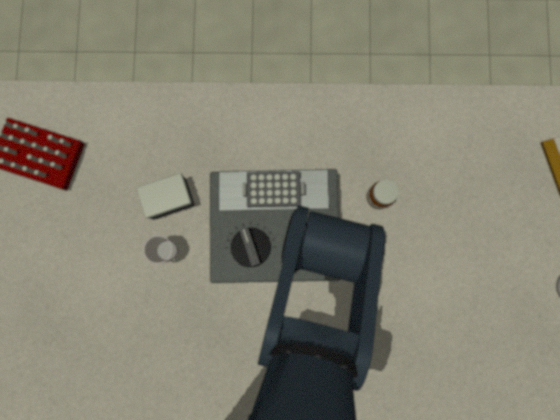

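The top view shows the pointer at 72° and the jar (385,194), beaker (166,250) and tip box (165,195) where they were. The button stands up in its collar. Handing in.

```bash
python3 -c "
from cell import robot
print(robot.job_done())"
```

```text
the job is handed in; nothing more can be done
None
```

The dial is four clicks clockwise of where it started and the start button has been pressed and let go. I handed the job in at about 15.6 s of the 51 s allowed; no verdict was reported.

- **Dial:** I pushed the pointer half with the closed fingertip, never gripping the bar, from stop 0 to stop 4 (72°). It snapped free into the fourth click. Both cameras show it resting at about 72° after the press.
- **Button:** I pressed it straight down to a hard stop at about 5 N of spring force, then briefly pushed on to 33 N. The force fell off over about 6 mm on the way up, which fits full travel. The picture shows it up again. My camera estimate put its top near z = 0.090 m, but contact began near 0.097 m, so I relied on the force reading.
- **Jar, beaker and tip box:** they are at the same pixel positions as at the start.
- **Arm:** it is clear of everything at z of about 0.23 m, with no contact force.

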